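# Pack out the toggle clamp and hold the wedge home

### The arm

A 6-joint arm with a two-finger parallel gripper is mounted at the origin on a cart in front of the work surface, level with it; the furniture and walls round the work are solid. World frame = base frame: x ahead of the robot, y to its left, z up, the work surface at z = 0. Lengths are in m, angles in rad, forces in N, time in s.
With the tool pointing down it reaches from about 0.3 to 0.775 m from the base axis. Payload 14.6 kg.
Tool frame: the origin (TCP) lies at the very end of the fingers, on their centre line; the grasp point (between the pads) lies 19 mm behind it; z points along the fingers, y is the line along which they close (so a half turn about z gives the same grasp; the last joint's range is limited). The gripper opens to 94 mm and grips with 3 to 60 N. Pads are 16 mm wide; open, the fingers measure 119 mm over their backs; the gripper's body (75 mm by 177 mm) begins 78 mm behind the grasp point.
Start: joints at [-1.4, 0.3, 1.521, -0, 1.321, -0.067], TCP at [0.13, -0.535, 0.205] pointing down, gripper open.
Joint ranges: [-3.03, 3.03], [-0.79, 2.21], [0.23, 2.52], [-1.04, 4.18], [0, 3.07], [-2.55, 2.55]. Speed limits (rad/s): [2.22, 2.22, 2.57, 3.14, 3.14, 3.14].

### API

Orientations are given as [roll, pitch, yaw] about the fixed x, y, z axes, in that order (R = Rz(yaw) Ry(pitch) Rx(roll)).
In Python, from station import ctrl gives the robot as it stands.
- The arm moves only by the tool move_arm, never from a script. Its argument "increments" is a list of rows, each a list of 7 numbers: the opening, from 0 (shut) to 1 (fully open), then the shift along the tool's x, y, z in units of 50 mm (1.0 is 50 mm), then the turn, a rotation vector about the tool's x, y, z in rad. In form: [[claw, tx, ty, tz, rx, ry, rz], ...]. A call has 1 to 20 rows; each row shifts and turns the commanded pose from where the row before left it, along the tool's axes as they then stand; what a row does not reach is not made up. A row lasts 1/10 s, in which the tool goes at most 50 mm and 8.59 degrees, less where a joint would pass 70% of its speed; a pose out of reach is approached as far as the arm can. A call is refused whole if a number of a shift passes 1 or a number of a turn 0.15, either way. A call with a gripper value outside its range is refused whole. The fingers move at their own pace and stop on an object; "force" is the grip in N (left out, the last holds). Time passes only in rows, so rows that do not move let the fingers close. It gives the time, the measured TCP pose, the force, the opening and the grip force at its end, in the units of the state.
- ctrl.get_obs(): the state, without advancing time (a new reading comes with each control period).
- ctrl.camera(name): name is "scene" or "top"; returns a dict with "color" (400x640x3 uint8, blue, green, red), "K" (3x3 intrinsics, pixels), "distortion" ([k1, k2, p1, p2, k3] as OpenCV has them; the pictures are not rectified), "pose" (4x4, takes a point from camera to world coordinates). Camera axes: x right, y down, z forward; pixel columns grow to the right and rows downward; lengths in m; the calibration is good to about 2 mm. A picture is of the moment at which its call begins. There is no depth.
- ctrl.hand_in(): hands the job in; it is judged then, once.
Trained networks look in a picture, given as the dict that the camera call returned (one of the last four; its "shot" number tells which), for a name from the list of things; names that differ only in an ending like _2 or _b are one class to them, and where a whole thing is asked for, a point or a joint stands for the part that bears it (a point fixed in the world has none). Each returns a list of dicts, best first, with "conf" (0 to 1); they miss things now and then, are a little off and sometimes report something else, mostly with a low value. They report only what shows in the picture. A call takes as long as a camera call.
- ctrl.cut_out(name, picture): "mask" (400x640 bool, what is visible of it) and "centre" ([row, column] in pixels, amid what is visible of it).
The state is a dict: "time_s": time; "qpos": joint angles; "joint_vel": joint speeds; "tau": joint torques, N m; "ee_pos": TCP position; "eef_rot": TCP orientation; "force": force on the tool from outside, world axes, zero at the start; "moment": the same for the moment, N m; "grip_width": finger opening in m; "grip_force": force on a finger pad.
Only numpy, scipy, OpenCV 4.12 (cv2) and the standard library are available. Lean on these libraries where they do the work, as an engineer would, in place of code of your own. Each camera call takes 0.05 s, during which the arm holds its last target. There are 200 camera calls.

### The job

Push the red handle of the toggle clamp down until it snaps over centre and stays locked; this leaves a gap between its shoe and the bracket's base plate. Then lay one or more of the dark steel packers flat on the plate, squarely under the shoe and stacked, as many as it takes (leave spares where they are) for the brass wedge, pushed in thin end first away from the robot on top of them, to jam tight against the shoe with its thin end well past the shoe and its thick end still outside. Finish while still pressing the wedge firmly home, so that nothing can shift during the weld, and leave the other tools on the table alone.

Things in the scene. Friction and masses are not known exactly. Their poses are not given: they have to be found in the camera images.
- toggle_handle (a joint): hinge of the clamp's red handle, rad: 0 = up (52 degrees above level, open), 0.82 = fully down (5 degrees above level), locked. Springy: the grip takes about 3 to 8 N until about 0.70, where the linkage passes over centre and then holds itself down. Hinge axis level, along the seat's x, 86 mm above the table and 164 mm to +y of the seat
- handle_grip (a point): point on the upper face of the red round grip (22 mm thick, 95 mm long), about 24 mm from its outer end and 105 mm along the handle from its hinge; frame turns with the handle: x along the hinge axis, y outwards along the handle within 5 degrees (level when locked), z out of the upper face. Locked, it is about 106 mm above the table; up, about 175 mm
- shoe (a point): lowest point of the half-round steel shoe under the clamp arm's free end (shoe 16 mm across, about 38 mm long along the arm); it moves with the arm. Clamp locked: 42 mm above the table, directly over seat; clamp open it is about 31 mm higher
- seat (a point): point on the top of the bracket's base plate, under the shoe of the locked clamp. The plate is 8 to 23 mm thick, so the gap to the locked shoe is 19 to 34 mm. x is level, away from the robot, the way packers and wedge go in; z up. Plate: 70 mm to -x, 70 to +x, 49 to +y, 65 to -y. The lug (62 mm high) begins 54 mm to -y, the clamp's base (95 mm high) 65 mm to +y
- bracket: the fixed steel work: base plate 140 x 115 mm with one upright lug (64 mm long, from 2 mm to -x of the seat to 62 mm to +x, 10 mm thick) with a dark round hole; origin under the plate, straight below seat (24 mm under it), same axes
- toggle_arm: swinging arm of the toggle clamp, a 16 mm square steel bar; origin on its pivot, 56 mm above the table, 95 mm to the +y side of the shoe. Locked, its top is 77 mm above the table
- packer_a: one of three alike dark steel packers, flat bar 110 x 30 x 8 mm, 0.20 kg; origin at the centre of its underside, x along its length, z up. It starts flat on the table
- packer_b: one of three alike dark steel packers, flat bar 110 x 30 x 8 mm, 0.20 kg; origin at the centre of its underside, x along its length, z up. It starts flat on the table
- packer_c: one of three alike dark steel packers, flat bar 110 x 30 x 8 mm, 0.20 kg; origin at the centre of its underside, x along its length, z up. It starts flat on the table
- wedge: brass wedge 125 long (x) x 30 mm wide (y), 0.38 kg, flat underside, origin at the centre of the underside; thickness falls evenly from 22.5 mm at the blunt heel (x = -62.5 mm) to 4 mm at the toe (x = +62.5 mm). It starts lying on the table with its toe away from the robot
- wedge_toe (a point): middle of the wedge's toe edge on the underside, 62.5 mm to +x of the wedge's origin
- try_square: engineer's square lying on the table, 116 x 75 x 14 mm; leave alone
- tape_measure: yellow tape measure, 39 x 77 x 66 mm; leave alone
- spanner_17: combination spanner lying flat, 34 x 197 x 9 mm; leave alone
- magnet_square_0: red arrow-shaped welding magnet, 70 x 84 x 16 mm; leave alone
- gas_cup_0: pink-brown ceramic gas cup standing upright, 22 mm across, 42 mm high; leave alone
- paint_pen: white and yellow paint pen lying down, 16 x 135 mm; leave alone

How it is judged:
On the way, in this order (a step that is already met when the one before it is completed fails the run):
1. the toggle handle is down past its over-centre point and locked (value of joint toggle_handle above 0.76 rad), for 0.2 s.
2. a packer lies flat on the bracket's plate, squarely under the shoe (((y of packer_a in the frame of seat between -0.015 and 0.015 m and x of packer_a in the frame of seat between -0.05 and 0.05 m and angle between the x axis of packer_a and the x axis of seat, either way round below 0.25 rad and angle between packer_a's own z axis and vertical below 0.12 rad and contact force between packer_a and bracket above 0.5 N and linear speed of packer_a below 0.02 m/s) or (y of packer_b in the frame of seat between -0.015 and 0.015 m and x of packer_b in the frame of seat between -0.05 and 0.05 m and angle between the x axis of packer_b and the x axis of seat, either way round below 0.25 rad and angle between packer_b's own z axis and vertical below 0.12 rad and contact force between packer_b and bracket above 0.5 N and linear speed of packer_b below 0.02 m/s) or (y of packer_c in the frame of seat between -0.015 and 0.015 m and x of packer_c in the frame of seat between -0.05 and 0.05 m and angle between the x axis of packer_c and the x axis of seat, either way round below 0.25 rad and angle between packer_c's own z axis and vertical below 0.12 rad and contact force between packer_c and bracket above 0.5 N and linear speed of packer_c below 0.02 m/s))), for 0.2 s.
At the end, for the whole second after the job is handed in: Handle locked (over 0.76). Wedge toe 20-115 mm past the shoe; over 3 N wedge on arm, wedge on packer, packer on plate, fingers on wedge. Wedge and packers under the shoe flat, 15 mm sideways, 0.25 rad; packer middles within 50 mm lengthwise; spare packers over 130 mm off. Wedge still (value of joint toggle_handle above 0.76 rad and x of wedge_toe in the frame of seat between 0.02 and 0.115 m and y of wedge in the frame of seat between -0.015 and 0.015 m and angle between the x axis of wedge and the x axis of seat, either way round below 0.25 rad and angle between wedge's own z axis and vertical below 0.12 rad and contact force between wedge and toggle_arm above 3 N and contact force between any of packer_a, packer_b, packer_c and wedge above 3 N and contact force between any of packer_a, packer_b, packer_c and bracket above 3 N and (horizontal distance between packer_a and seat above 0.13 m or (y of packer_a in the frame of seat between -0.015 and 0.015 m and x of packer_a in the frame of seat between -0.05 and 0.05 m and angle between the x axis of packer_a and the x axis of seat, either way round below 0.25 rad and angle between packer_a's own z axis and vertical below 0.12 rad)) and (horizontal distance between packer_b and seat above 0.13 m or (y of packer_b in the frame of seat between -0.015 and 0.015 m and x of packer_b in the frame of seat between -0.05 and 0.05 m and angle between the x axis of packer_b and the x axis of seat, either way round below 0.25 rad and angle between packer_b's own z axis and vertical below 0.12 rad)) and (horizontal distance between packer_c and seat above 0.13 m or (y of packer_c in the frame of seat between -0.015 and 0.015 m and x of packer_c in the frame of seat between -0.05 and 0.05 m and angle between the x axis of packer_c and the x axis of seat, either way round below 0.25 rad and angle between packer_c's own z axis and vertical below 0.12 rad)) and contact force between the fingers and wedge above 3 N and linear speed of wedge below 0.01 m/s); the arm keeps its last pose, push and grip.
It fails at once if another tool on the table is shifted by more than 30 mm (distance of any of try_square, tape_measure, spanner_17, magnet_square_0, gas_cup_0, paint_pen from where it was at the start of the episode above 0.03 m).
It also fails if it takes over 72 s, if anything falls off the work surface, if the arm or the gripper's body presses on something with over 40 N, if the wrist force passes 120 N, or if a joint passes its speed limit or range.

## Working session

There is one attempt and no reset: what is moved stays moved. The work goes in short steps, Python scripts to look and compute and a tool call to move; the robot and the scene stay as the last step left them, time stands still between calls to the robot, and variables do not carry over. Pictures are saved under pics/ and viewed, at most 10 in all, crops included, and the job is handed in when it is done.

Besides the shell and the picture viewer there is one more tool, called after "Call:" as name(argument=value, ...), one argument or row to a line, values as JSON. move_arm: Moves the arm, as the interface text tells. Its arguments: {"type":"object","properties":{"increments":{"type":"array","items":{"type":"array","items":{"type":"number"}}},"force":{"type":"number"}},"required":["increments"]}

```bash
mkdir -p pics; ls
python3 - <<'E'
from station import ctrl
import cv2
o=ctrl.get_obs(); print(o)
for n in("scene","top"):
    p=ctrl.camera(n); cv2.imwrite(f"pics/{n}0.png",p["color"]); print(n,p["K"].tolist(),p["distortion"],p["pose"].round(4).tolist())
    for k in ["packer_a","wedge","bracket","toggle_arm","toggle_handle","try_square","tape_measure","spanner_17","magnet_square_0","gas_cup_0","paint_pen"]:
        print(k,[(round(d["conf"],2),[int(x) for x in d["centre"]]) for d in ctrl.cut_out(k,p)])
E
```

```text
pics
{'time_s': 0.0, 'qpos': array([-1.39958588e+00,  3.00462171e-01,  1.52157433e+00, -5.42032749e-06,
        1.32066742e+00, -6.66036902e-02]), 'joint_vel': array([-2.38354460e-04, -6.03811432e-04,  1.25497446e-03, -3.18913879e-04,
        8.98948043e-05,  4.29629632e-04]), 'tau': array([-6.83892358e-04, -5.31811023e+01, -3.52735233e+01,  7.07709999e-02,
        2.44297413e-02, -7.29251701e-05]), 'ee_pos': array([ 0.12951922, -0.53427353,  0.20489407]), 'eef_rot': array([-3.14048350e+00, -6.87213190e-05,  2.37815441e-01]), 'force': array([-0.21343212, -0.20124409, -0.83080983]), 'moment': array([ 0.02099697, -0.01361396,  0.05175009]), 'grip_force': 0.0, 'grip_width': 0.09383860574261335}
scene [[441.1400401444885, 0.0, 328.3295024064527], [0.0, 441.1400401444885, 202.26081966326157], [0.0, 0.0, 1.0]] [-0.01790387  0.          0.          0.          0.        ] [[-0.46, -0.4043, 0.7906, -0.5325], [-0.8878, 0.2235, -0.4023, 0.5943], [-0.014, -0.8869, -0.4617, 0.7426], [0.0, 0.0, 0.0, 1.0]]
packer_a []
wedge [(0.39, [258, 314])]
bracket [(0.76, [222, 338])]
toggle_arm [(0.53, [202,
[... 325 characters left out ...]
701642966, 202.6472936575051], [0.0, 0.0, 1.0]] [0.00600096 0.         0.         0.         0.        ] [[-0.0115, -0.9858, 0.1673, 0.354], [-0.9998, 0.0136, 0.0117, 0.0255], [-0.0138, -0.1671, -0.9858, 1.2236], [0.0, 0.0, 0.0, 1.0]]
packer_a [(0.87, [222, 427]), (0.85, [219, 449]), (0.69, [231, 410])]
wedge [(0.6, [218, 384])]
bracket [(0.87, [197, 334]), (0.63, [209, 234])]
toggle_arm [(0.7, [190, 317]), (0.22, [222, 386])]
toggle_handle [(0.68, [188, 263])]
try_square [(0.58, [152, 281]), (0.5, [187, 271])]
tape_measure [(0.56, [272, 203])]
spanner_17 [(0.78, [212, 238]), (0.67, [194, 331])]
magnet_square_0 [(0.82, [197, 205])]
gas_cup_0 [(0.5, [242, 259])]
paint_pen [(0.68, [243, 293])]
```

Run:
```python
import cv2
a=cv2.imread("pics/top0.png")[130:310,170:490]; cv2.imwrite("pics/t0c.png",cv2.resize(a,(800,450),interpolation=cv2.INTER_CUBIC))
a=cv2.imread("pics/scene0.png")[120:340,170:490]; cv2.imwrite("pics/s0c.png",cv2.resize(a,(800,550),interpolation=cv2.INTER_CUBIC))
```

```text
(no output)
```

View pics/t0c.png

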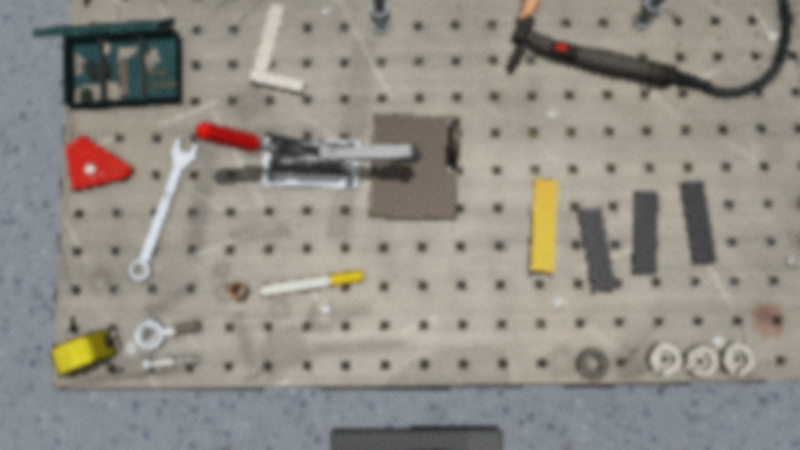

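View pics/s0c.png

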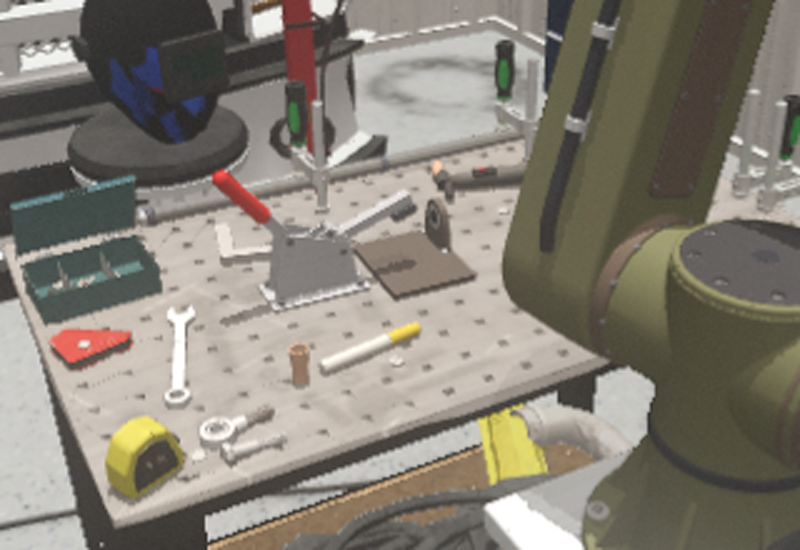

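The top view shows the red handle up at crop (205,130)–(260,145), and the arm free end at (413,152). The plate is at (370–460,113–219) with the lug at (455,145). The wedge is yellow at (543,225) and the packers are at (597,250), (644,232) and (697,222). The scene view shows the open clamp, and the robot hides the packers.

```bash
cat > h.py <<'E'
import numpy as np, cv2
from station import ctrl
def ray(p,uv):
    n=cv2.undistortPoints(np.float64(uv).reshape(-1,1,2),p["K"],p["distortion"]).reshape(-1,2)
    d=np.c_[n,np.ones(len(n))]@p["pose"][:3,:3].T
    return p["pose"][:3,3],d
def atz(p,uv,z):
    c,d=ray(p,uv); return (c+d*((z-c[2])/d[:,2])[:,None])[:,:2]
def proj(p,X):
    T=np.linalg.inv(p["pose"]); r=cv2.Rodrigues(T[:3,:3])[0]
    return cv2.projectPoints(np.float64(X).reshape(-1,1,3),r,T[:3,3],p["K"],p["distortion"])[0].reshape(-1,2)
def rect(p,m,z):
    c=max(cv2.findContours(m.astype(np.uint8),0,1)[0],key=cv2.contourArea).reshape(-1,2)
    r=cv2.minAreaRect(np.float32(atz(p,c,z)*1000))
    (cx,cy),(a,b),t=r
    if a<b:a,b,t=b,a,t+90
    t=(t+90)%180-90
    return np.round([cx,cy,a,b,t],1)
E
python3 - <<'E'
from h import *
import pickle
t=ctrl.camera("top"); s=ctrl.camera("scene")
pickle.dump((t,s),open("p0.pkl","wb"))
for k,z in (("packer_a",.006),("wedge",.008),("toggle_handle",.14),("bracket",.015)):
    for d in ctrl.cut_out(k,t): print(k,round(d["conf"],2),rect(t,d["mask"],z),d["mask"].sum())
for n,p,(r0,r1,c0,c1) in (("t",t,(165,230,250,360)),("s",s,(175,255,250,370))):
    a=p["color"][r0:r1,c0:c1]; cv2.imwrite(f"pics/{n}1.png",cv2.resize(a,None,fx=6.5,fy=6.5,interpolation=cv2.INTER_CUBIC))
E
```

```text
packer_a 0.87 [ 490.3 -296.9  109.7   36.    -3.2] 337
packer_a 0.73 [ 502.4 -366.5  110.    31.2    5.7] 296
packer_a 0.51 [ 468.3 -233.5  111.1   33.9    6.8] 338
wedge 0.94 [ 501.5 -162.7  116.3   29.5   -2.4] 319
toggle_handle 0.55 [590.5 202.  128.8  22.5  79.5] 231
bracket 0.69 [581.4   4.  141.7 115.5  -3.4] 1353
```

View pics/t1.png

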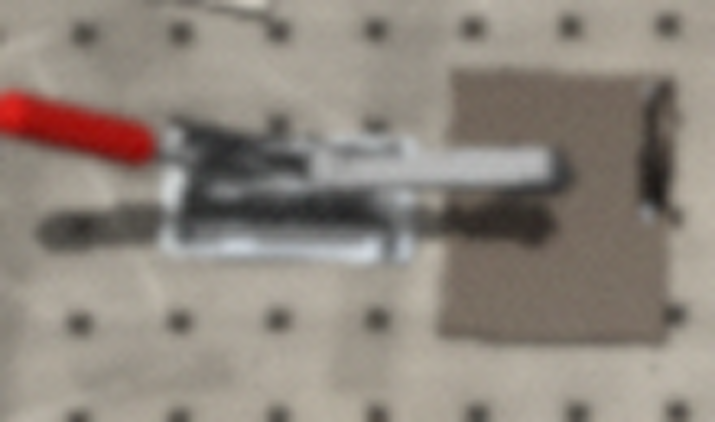

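View pics/s1.png

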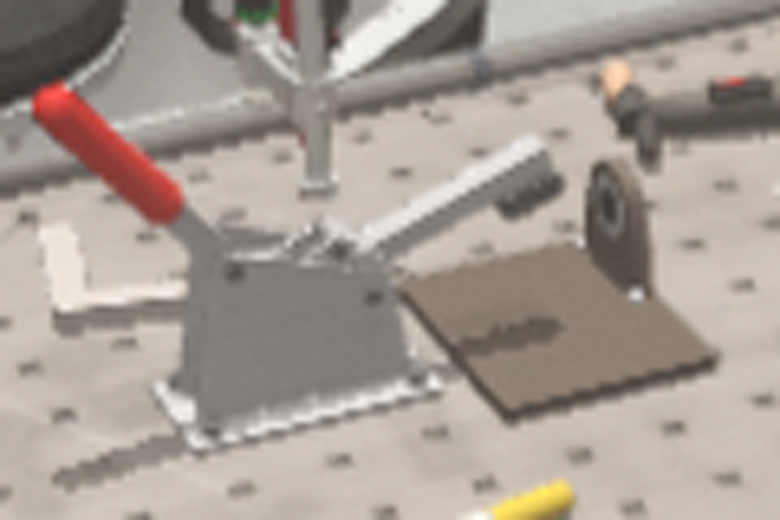

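The zoomed pictures show the plate's corners. In the top view they are at (453,70), (674,75), (665,343) and (440,338). In the scene view they are at (400,283), (508,410), (718,352) and (585,243), and the plate looks thin there. I'll fit its pose and thickness.

Run:
```python
from h import *
import pickle
from scipy.optimize import least_squares
t,s=pickle.load(open("p0.pkl","rb"))
f=lambda a,c0,r0:(np.array(a)+.5)/6.5-.5+[c0,r0]
L=np.array([[70,49],[70,-65],[-70,-65],[-70,49]])/1e3
T=f([(453,70),(674,75),(665,343),(440,338)],250,165)
S=f([(400,281),(583,243),(718,353),(508,411)],250,175)
Sb=f([(508,422),(718,366)],250,175)
def pts(v,l,z):
    c,q=np.cos(v[2]),np.sin(v[2]); return np.c_[v[0]+c*l[:,0]-q*l[:,1],v[1]+q*l[:,0]+c*l[:,1],np.full(len(l),z)]
def F(v,off=True):
    o=v[4:6]
    return np.r_[(proj(t,pts(v,L,v[3]))-T).ravel(),(proj(s,pts(v,L,v[3]))+o-S).ravel(),(proj(s,pts(v,L[[3,2]],0))+o-Sb).ravel(),o*.5]
r=least_squares(F,[.58,0,0,.015,0,0]); print(r.x.round(4),F(r.x).round(1))
def tri(a,b):
    c1,d1=ray(t,a);c2,d2=ray(s,b);x=np.linalg.lstsq(np.c_[d1[0],-d2[0]],c2-c1,rcond=None)[0];return ((c1+x[0]*d1[0]+c2+x[1]*d2[0])/2).round(4)
v=r.x
print("grip tip",tri(f((8,110),250,165),f((52,100),250,175)),"grip inner",tri(f((145,147),250,165),f((165,205),250,175)),"arm end top",tri(f((555,160),250,165),f((535,145),250,175)))
for n,l,z in (("grip up",[0,.164+.105*np.cos(.9076)-.01],.175),("grip down",[0,.269],.106),("packers gr",[-.035,0],0)): print(n,pts(v,np.array([l]),z).round(4))
print(ctrl.get_obs()["ee_pos"],t["pose"][:3,3])
```

```text
[ 0.5826  0.0119 -0.0408  0.0056 -0.4459 -0.0392] [-0.3 -0.1 -0.4  0.   0.3  0.1  0.4 -0.1 -0.8  0.3  1.2 -1.  -0.2  0.6
  0.1  0.1  0.1 -0.1 -0.3  0.1 -0.2 -0. ]
grip tip [0.5959 0.2507 0.182 ] grip inner [0.5929 0.201  0.1169] arm end top [0.5868 0.0088 0.104 ]
grip up [[0.5915 0.2303 0.175 ]]
grip down [[0.5936 0.2806 0.106 ]]
packers gr [[0.5476 0.0133 0.    ]]
[ 0.12956281 -0.5345088   0.20543933] [0.35398068 0.02548913 1.2236468 ]
```

Call:
move_arm(
  increments=[
    [0,0,0,-0.3,0,0,0.139],
    [0,0,0,-0.3,0,0,0.139],
    [0,0.4,-0.72,0,0,0,0],
    [0,0.48,-0.865,0,0,0,0],
    [0,0.48,-0.865,0,0,0,0],
    [0,0.48,-0.865,0,0,0,0],
    [0,0.48,-0.865,0,0,0,0],
    [0,0.48,-0.865,0,0,0,0],
    [0,0.48,-0.865,0,0,0,0],
    [0,0.48,-0.865,0,0,0,0],
    [0,0.48,-0.865,0,0,0,0],
    [0,0.48,-0.865,0,0,0,0],
    [0,0.48,-0.865,0,0,0,0],
    [0,0.48,-0.865,0,0,0,0],
    [0,0.48,-0.865,0,0,0,0],
    [0,0.48,-0.865,0,0,0,0],
    [0,0.48,-0.865,0,0,0,0],
    [0,0.48,-0.865,0,0,0,0],
    [0,0.48,-0.865,0,0,0,0],
    [0,0.48,-0.865,0,0,0,0],
  ],
  force=60,
)

```text
time_s: 3.5
ee_pos: [0.5889, 0.2209, 0.2354]
eef_rot: [-3.142, -0.0, -0.04]
force: [0.3, -0.9, 0.9]
grip_width: 0.0004
grip_force: 0.0
```

Call:
move_arm(
  increments=[
    [0,0.04,0,0.4,0,0,0],
    [0,0,0,0.4,0,0,0],
    [0,0,0,0.4,0,0,0],
    [0,0,-0.21,0.15,0,0,0],
    [0,0,-0.19,0.174,0,0,0],
    [0,0,-0.166,0.198,0,0,0],
    [0,0,-0.142,0.214,0,0,0],
    [0,0,-0.116,0.23,0,0,0],
    [0,0,-0.086,0.242,0,0,0],
    [0,0,-0.042,0.18,0,0,0],
    [0,0,0,0,0,0,0],
  ],
)

```text
time_s: 4.6
ee_pos: [0.592, 0.2667, 0.1054]
eef_rot: [3.141, 0.0, -0.04]
force: [-0.2, 0.2, 0.5]
grip_width: 0.0004
grip_force: 0.0
```

Call:
move_arm(
  increments=[
    [0,0,0,0.1,0,0,0],
    [0,0,0,0,0,0,0],
  ],
)

```text
time_s: 4.8
ee_pos: [0.5926, 0.2668, 0.1042]
eef_rot: [-3.14, -0.002, -0.04]
force: [-10.9, -2.5, 27.6]
grip_width: 0.0007
grip_force: 13.5
```

Run:
```python
from h import *
import pickle
s=ctrl.camera("scene"); t=ctrl.camera("top"); pickle.dump((t,s),open("p1.pkl","wb"))
print(ctrl.get_obs()["force"],ctrl.get_obs()["ee_pos"])
A=cv2.resize(s["color"][150:260,250:370],None,fx=4,fy=4,interpolation=cv2.INTER_CUBIC)[:400]
B=cv2.resize(t["color"][165:230,250:360],None,fx=4,fy=4,interpolation=cv2.INTER_CUBIC)
C=np.zeros((600,480,3),np.uint8); C[:340]=A[100:]if 0 else A[:340]; C[340:600,:440]=B
cv2.imwrite("pics/c2.png",C)
```

```text
[-10.54070805  -2.58854922  27.31987852] [0.59262182 0.26679288 0.10422419]
```

View pics/c2.png

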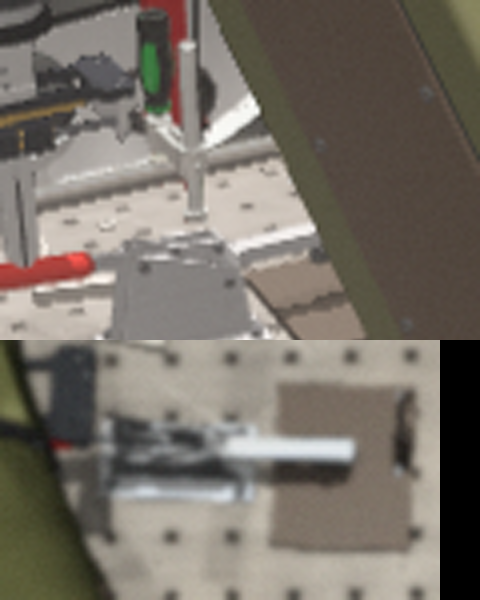

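The handle is level and held against its stop (27 N), with the arm level over the plate, so the clamp is locked. The arm tip is at about (352,450) in the composite. Next I'll fetch the first packer.

Call:
move_arm(
  increments=[
    [0,0,0,-0.4,0,0,0],
    [0,0,0,-0.8,0,0,0],
    [0.55,-0.252,0.928,0,0,0,0],
    [0.55,-0.252,0.928,0,0,0,0],
    [0.55,-0.252,0.928,0,0,0,0],
    [0.55,-0.252,0.928,0,0,0,0],
    [0.55,-0.252,0.928,0,0,0,0],
    [0.55,-0.252,0.928,0,0,0,0],
    [0.55,-0.252,0.928,0,0,0,0],
    [0.55,-0.252,0.928,0,0,0,0],
    [0.55,-0.252,0.928,0,0,0,0],
    [0.55,-0.252,0.928,0,0,0,0],
    [0.55,-0.252,0.928,0,0,0,0],
    [0.55,0,0,0,0,0,-0.08],
    [0.55,0,0,0,0,0,-0.08],
    [0.55,0,0,0,0,0,0],
  ],
)

```text
time_s: 6.5
ee_pos: [0.4329, -0.2384, 0.1608]
eef_rot: [-3.141, 0.0, 0.12]
force: [-0.7, 0.3, 0.5]
grip_width: 0.0515
grip_force: 0.0
```

Run:
```python
from h import *
import pickle
t,s=pickle.load(open("p1.pkl","rb"))
uv=np.array([[250+(352+.5)/4-.5,165+(110+.5)/4-.5]]); print("arm tip top",atz(t,uv,.077))
t=ctrl.camera("top")
for d in ctrl.cut_out("packer_a",t): print(round(d["conf"],2),rect(t,d["mask"],.006),d["mask"].sum())
```

```text
arm tip top [[ 0.58158966 -0.0020607 ]]
0.59 [ 509.  -229.    29.3   26.6   89.3] 68
0.48 [ 531.5 -291.1   33.3   14.5  -29. ] 37
```

Call:
move_arm(
  increments=[
    [0.55,0,0,0.8,0,0,0],
    [0.55,0,0,0.8,0,0,0],
    [0.55,0,0,0.8,0,0,0],
    [0.55,0,0,0.5,0,0,0],
    [0.55,0,0,0.25,0,0,0],
    [0.55,0,0,0,0,0,0],
    [0.2,0,0,0,0,0,0],
    [0.2,0,0,0,0,0,0],
    [0.2,0,0,0,0,0,0],
  ],
  force=60,
)

```text
time_s: 7.5
ee_pos: [0.4336, -0.2382, 0.0047]
eef_rot: [3.141, -0.001, 0.12]
force: [-0.3, 1.2, 1.4]
grip_width: 0.0313
grip_force: 1.0
```

Call:
move_arm(
  increments=[
    [0.2,0,0,0.04,0,0,0],
    [0,0,0,0,0,0,0],
    [0,0,0,0,0,0,0],
    [0,0,0,0,0,0,0],
    [0,0,0,-0.3,0,0,0],
    [0,0,0,-0.5,0,0,0],
    [0,0,0,-0.5,0,0,0],
    [0,0,0,0,0,0,0.08],
    [0,0,0,0,0,0,0.08],
    [0,0,0,0,0,0,0],
  ],
)

```text
time_s: 8.5
ee_pos: [0.4331, -0.2381, 0.067]
eef_rot: [3.141, -0.0, -0.042]
force: [-0.2, -0.3, -3.1]
grip_width: 0.0281
grip_force: 59.8
```

Run:
```python
from h import *
t=ctrl.camera("top");o=ctrl.get_obs();print(o["ee_pos"],o["grip_width"],o["force"],o["moment"])
for d in ctrl.cut_out("packer_a",t): print(round(d["conf"],2),rect(t,d["mask"],o["ee_pos"][2]+.005),d["mask"].sum())
a=t["color"][170:260,360:480]; cv2.imwrite("pics/c3.png",cv2.resize(a,None,fx=5,fy=5,interpolation=cv2.INTER_CUBIC))
```

```text
[ 0.43308418 -0.23803842  0.06678865] 0.02861105009632754 [-0.79217746  0.83425205 -2.58296399] [0.06897157 0.08228092 0.00527042]
0.42 [ 503.5 -237.3   38.4   28.    -2.8] 100
0.37 [597.6 225.  159.5  22.7  89.2] 226
```

View pics/c3.png

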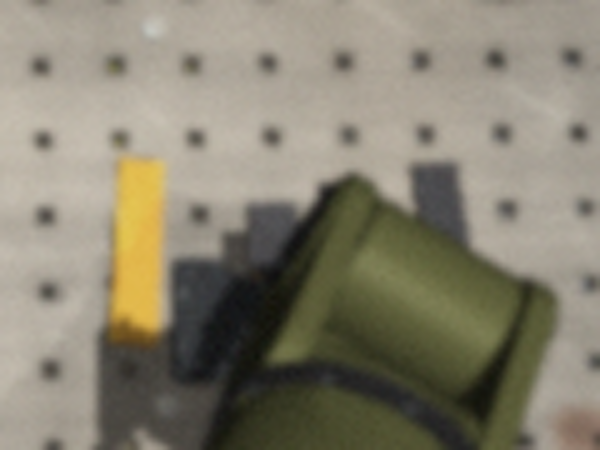

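The packer is held level: its far end shows at (248–295,203), 90 mm ahead of the TCP, as expected. Next I'll carry it to the clamp.

Call:
move_arm(
  increments=[
    [0,-0.103,-0.853,0,0,0,0],
    [0,-0.103,-0.853,0,0,0,0],
    [0,-0.103,-0.853,0,0,0,0],
    [0,-0.103,-0.853,0,0,0,0],
    [0,-0.103,-0.853,0,0,0,0],
    [0,-0.103,-0.853,0,0,0,0],
    [0,0,0,0.43,0,0,0],
    [0,0,0,0.43,0,0,0],
    [0,0,0,0,0,0,0],
  ],
)

```text
time_s: 9.5
ee_pos: [0.4111, 0.0193, 0.0218]
eef_rot: [-3.142, 0.004, -0.038]
force: [0.4, -0.0, -1.6]
grip_width: 0.0285
grip_force: 59.8
```

Run:
```python
from h import *
t=ctrl.camera("top");o=ctrl.get_obs();print(o["ee_pos"],o["force"])
for k in("packer_a","paint_pen"):
  for d in ctrl.cut_out(k,t): print(k,round(d["conf"],2),rect(t,d["mask"],.027 if k<"pb" else .008),d["mask"].sum())
```

```text
[0.41185451 0.01899444 0.02306974] [ 0.14102436  0.19319389 -2.56019852]
packer_a 0.64 [ 488.  -290.3  101.9   27.9   -5.8] 260
packer_a 0.58 [ 500.1 -359.7  107.7   30.2    7. ] 296
```

Forward 2.71 units, then down to contact in small steps.

Call:
move_arm(
  increments=[
    [0,0.5,0,0,0,0,0],
    [0,0.55,0,0,0,0,0],
    [0,0.6,0,0,0,0,0],
    [0,0.6,0,0,0,0,0],
    [0,0.46,0,0,0,0,0],
    [0,0,0,0,0,0,0],
    [0,0,0,0.14,0,0,0],
    [0,0,0,0.04,0,0,0],
    [0,0,0,0,0,0,0],
  ],
)

```text
time_s: 10.55
ee_pos: [0.5472, 0.0134, 0.0146]
eef_rot: [3.142, 0.0, -0.04]
force: [-1.3, 0.4, -1.1]
grip_width: 0.0284
grip_force: 59.8
```

Call:
move_arm(
  increments=[
    [0,0,0,0.04,0,0,0],
    [0,0,0,0,0,0,0],
  ],
)

```text
time_s: 10.75
ee_pos: [0.5475, 0.0134, 0.0143]
eef_rot: [3.141, 0.0, -0.04]
force: [-12.0, -1.3, 22.6]
grip_width: 0.0284
grip_force: 59.8
```

Call:
move_arm(
  increments=[
    [0,0,0,0.04,0,0,0],
    [0,0,0,0,0,0,0],
  ],
)

```text
time_s: 10.95
ee_pos: [0.5476, 0.0134, 0.0142]
eef_rot: [3.141, -0.0, -0.04]
force: [-24.0, -0.7, 46.4]
grip_width: 0.0282
grip_force: 59.8
```

Call:
move_arm(
  increments=[
    [0,0,0,-0.07,0,0,0],
    [0.55,0,0,0,0,0,0],
    [0.55,0,0,0,0,0,0],
    [0.55,0,0,0,0,0,0],
    [0.55,0,0,-0.3,0,0,0],
    [0.55,-0.3,0,-0.6,0,0,0],
    [0.55,-0.8,0,-0.8,0,0,0],
    [0.55,-0.9,0,-0.4,0,0,0],
    [0.55,-0.6,0,0,0,0,0],
    [0.55,0,0,0,0,0,0],
  ],
)

```text
time_s: 11.95
ee_pos: [0.4205, 0.0187, 0.1158]
eef_rot: [3.142, -0.001, -0.04]
force: [0.7, 0.2, -0.6]
grip_width: 0.0518
grip_force: 0.0
```

Run:
```python
from h import *
t=ctrl.camera("top");o=ctrl.get_obs();print(o["time_s"],o["ee_pos"],o["force"],o["grip_width"])
for k in("packer_a",):
  for d in ctrl.cut_out(k,t): print(k,round(d["conf"],2),d["centre"],rect(t,d["mask"],.018 if d["centre"][1]<370 else .006),d["mask"].sum())
a=t["color"][160:250,280:400]; cv2.imwrite("pics/c4.png",cv2.resize(a,None,fx=5,fy=5,interpolation=cv2.INTER_CUBIC))
```

```text
12.0 [0.42226337 0.01856938 0.11577372] [-0.11245845 -0.6811809   0.01587308] 0.0514345530862546
packer_a 0.89 [217.9, 449.7] [ 503.  -368.   109.2   34.4    6.5] 323
packer_a 0.69 [201.8, 334.2] [552.1  12.4  50.   26.4  -0.8] 199
packer_a 0.59 [225.9, 427.3] [ 486.9 -296.8  102.8   29.2   -3.4] 249
```

View pics/c4.png

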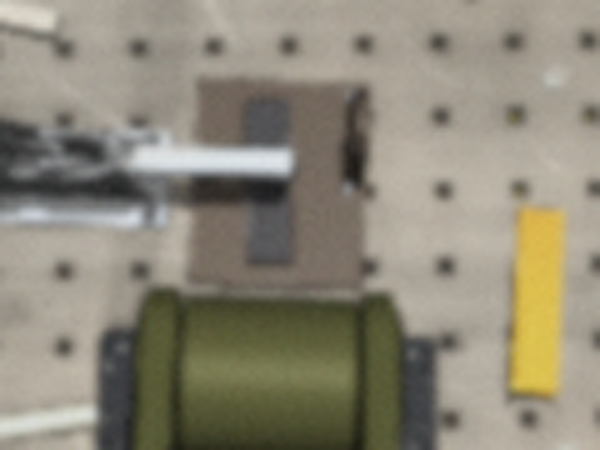

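The picture shows the packer square on the plate under the arm, at (245–290,97–265). Now the second packer.

Call:
move_arm(
  increments=[
    [0.55,0.131,0.891,0,0,0,0],
    [0.55,0.131,0.891,0,0,0,0],
    [0.55,0.131,0.891,0,0,0,0],
    [0.55,0.131,0.891,0,0,0,0],
    [0.55,0.131,0.891,0,0,0,0],
    [0.55,0.131,0.891,0,0,0,0],
    [0.55,0.131,0.891,0,0,0,0.015],
    [0.55,0,0,0.5,0,0,0],
    [0.55,0,0,0.8,0,0,0],
    [0.55,0,0,0.6,0,0,0],
    [0.55,0,0,0.3,0,0,0],
    [0.55,0,0,0,0,0,0],
    [0.55,0,0,0,0,0,0],
  ],
)

```text
time_s: 13.35
ee_pos: [0.4567, -0.2954, 0.0053]
eef_rot: [3.141, -0.001, -0.055]
force: [-0.0, -0.6, 1.4]
grip_width: 0.0517
grip_force: 0.0
```

Call:
move_arm(
  increments=[
    [0.55,0,0,0.045,0,0,0],
    [0,0,0,0,0,0,0],
    [0,0,0,0,0,0,0],
    [0,0,0,0,0,0,0],
    [0,0,0,0,0,0,0],
    [0,0,0,0,0,0,0],
    [0,0,0,-0.3,0,0,-0.015],
    [0,0,0,-0.5,0,0,0],
    [0,0,0,-0.4,0,0,0],
    [0,0,0,0,0,0,0],
    [0,0,0,0,0,0,0],
  ],
)

```text
time_s: 14.45
ee_pos: [0.4558, -0.2949, 0.0621]
eef_rot: [3.141, -0.0, -0.04]
force: [-1.4, -0.2, -1.7]
grip_width: 0.0288
grip_force: 60.0
```

Run:
```python
from h import *
t=ctrl.camera("top");o=ctrl.get_obs();print(o["ee_pos"],o["grip_width"],o["force"],o["moment"])
for d in ctrl.cut_out("packer_a",t): print(round(d["conf"],2),rect(t,d["mask"],o["ee_pos"][2]+.005),d["mask"].sum())
```

```text
[ 0.45549572 -0.29465219  0.0613823 ] 0.028924341079837265 [ 0.19464941 -0.82693547 -3.05356116] [ 0.00483117  0.09315858 -0.01569574]
0.61 [ 527.1 -300.4   34.9   32.1   -0.8] 112
0.52 [544.2  12.9  48.   25.3  -0.8] 226
```

Call:
move_arm(
  increments=[
    [0,-0.159,-0.89,0,0,0,0],
    [0,-0.159,-0.89,0,0,0,0],
    [0,-0.159,-0.89,0,0,0,0],
    [0,-0.159,-0.89,0,0,0,0],
    [0,-0.159,-0.89,0,0,0,0],
    [0,-0.159,-0.89,0,0,0,0],
    [0,-0.159,-0.89,0,0,0,0],
    [0,0,0,0.33,0,0,0],
    [0,0,0,0.33,0,0,0],
    [0,0,0,0,0,0,0],
    [0,0,0,0,0,0,0],
  ],
)

```text
time_s: 15.65
ee_pos: [0.4126, 0.0185, 0.0289]
eef_rot: [-3.142, 0.001, -0.04]
force: [-0.2, 0.9, -2.3]
grip_width: 0.0289
grip_force: 60.0
```

Call:
move_arm(
  increments=[
    [0,0.5,0,0,0,0,0],
    [0,0.55,0,0,0,0,0],
    [0,0.6,0,0,0,0,0],
    [0,0.6,0,0,0,0,0],
    [0,0.45,0,0,0,0,0],
    [0,0,0,0,0,0,0],
    [0,0,0,0.1,0,0,0],
    [0,0,0,0.04,0,0,0],
    [0,0,0,0,0,0,0],
  ],
)

```text
time_s: 16.55
ee_pos: [0.5469, 0.0131, 0.0219]
eef_rot: [-3.142, 0.001, -0.04]
force: [-0.1, -0.7, -2.4]
grip_width: 0.0287
grip_force: 60.0
```

Call:
move_arm(
  increments=[
    [0,0,0,0.04,0,0,0],
    [0,0,0,0,0,0,0],
  ],
)

```text
time_s: 16.75
ee_pos: [0.5477, 0.0131, 0.0205]
eef_rot: [3.142, -0.0, -0.04]
force: [-2.3, -0.6, 0.5]
grip_width: 0.0285
grip_force: 60.0
```

Call:
move_arm(
  increments=[
    [0,0,0,0.01,0,0,0],
    [0.55,0,0,0,0,0,0],
    [0.55,0,0,0,0,0,0],
    [0.55,0,0,0,0,0,0],
    [0.55,0,0,-0.3,0,0,0],
    [0.55,-0.3,0,-0.6,0,0,0],
    [0.55,-0.8,0,-0.8,0,0,0],
    [0.55,-0.9,0,-0.2,0,0,0],
    [0.55,-0.6,0,0,0,0,0],
    [0.55,0,0,0,0,0,0],
  ],
)

```text
time_s: 17.75
ee_pos: [0.4203, 0.0183, 0.1114]
eef_rot: [3.142, -0.001, -0.04]
force: [0.3, 0.2, -0.3]
grip_width: 0.0516
grip_force: 0.0
```

Run:
```python
from h import *
t=ctrl.camera("top");o=ctrl.get_obs();print(o["time_s"],o["ee_pos"],o["force"],o["grip_width"])
for k in("packer_a","wedge"):
  for d in ctrl.cut_out(k,t): print(k,round(d["conf"],2),d["centre"],rect(t,d["mask"],.026 if d["centre"][1]<370 else .007),d["mask"].sum())
a=t["color"][160:250,280:400]; cv2.imwrite("pics/c5.png",cv2.resize(a,None,fx=5,fy=5,interpolation=cv2.INTER_CUBIC))
```

```text
17.8 [0.42215621 0.01820543 0.11147405] [0.55898331 0.32723077 0.70853514] 0.05162126717171045
packer_a 0.75 [218.9, 452.5] [ 501.  -366.8  114.3   33.3    5.7] 330
packer_a 0.66 [197.0, 330.0] [550.8  12.5  49.7  26.2  -0.8] 238
wedge 0.95 [218.5, 382.1] [ 501.4 -162.3  123.4   34.4   -4.5] 368
```

View pics/c5.png

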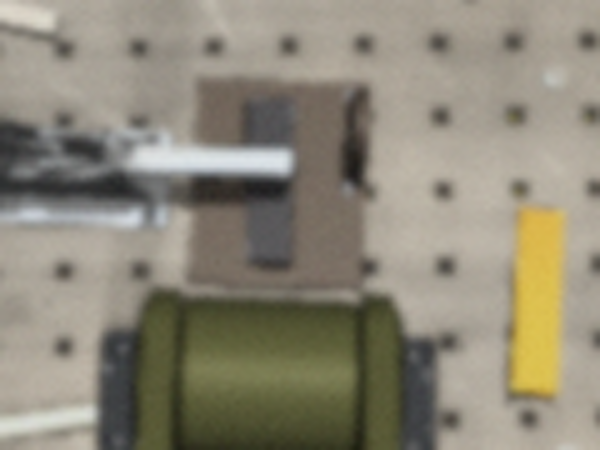

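Both packers show stacked flush, at (245–292,97–265). Now the wedge, gripped near its heel.

Call:
move_arm(
  increments=[
    [0.55,0.198,0.883,0,0,0,0],
    [0.55,0.198,0.883,0,0,0,0],
    [0.55,0.198,0.883,0,0,0,0],
    [0.55,0.198,0.883,0,0,0,0.02],
    [0.55,0,0,0.5,0,0,0],
    [0.55,0,0,0.8,0,0,0],
    [0.55,0,0,0.6,0,0,0],
    [0.55,0,0,0.24,0,0,0],
    [0.55,0,0,0,0,0,0],
    [0.4,0,0,0,0,0,0],
    [0,0,0,0,0,0,0],
    [0,0,0,0,0,0,0],
    [0,0,0,0,0,0,0],
    [0,0,0,0,0,0,0],
    [0,0,0,0,0,0,0],
  ],
)

```text
time_s: 19.4
ee_pos: [0.4554, -0.16, 0.0036]
eef_rot: [3.141, -0.001, -0.06]
force: [-1.5, 2.5, 6.2]
grip_width: 0.0296
grip_force: 60.0
```

Call:
move_arm(
  increments=[
    [0,0,0,-0.4,0,0,-0.02],
    [0,0,0,-0.8,0,0,0],
    [0,-0.325,-0.885,0,0,0,0],
    [0,-0.325,-0.885,0,0,0,0],
    [0,-0.325,-0.885,0,0,0,0],
    [0,-0.325,-0.885,0,0,0,0],
    [0,0,0,0,0,0,0],
    [0,0,0,0,0,0,0],
  ],
)

```text
time_s: 20.2
ee_pos: [0.3969, 0.0202, 0.0631]
eef_rot: [3.141, -0.0, -0.038]
force: [0.5, -0.6, -3.0]
grip_width: 0.0296
grip_force: 60.0
```

Run:
```python
from h import *
t=ctrl.camera("top");s=ctrl.camera("scene");o=ctrl.get_obs();print(o["ee_pos"],o["eef_rot"],o["grip_width"],o["force"],o["moment"])
for d in ctrl.cut_out("wedge",t): print(round(d["conf"],2),rect(t,d["mask"],o["ee_pos"][2]+.002),d["mask"].sum())
a=s["color"][170:280,250:410]; cv2.imwrite("pics/c6.png",cv2.resize(a,None,fx=5,fy=5,interpolation=cv2.INTER_CUBIC))
```

```text
[0.39740023 0.01900187 0.06302665] [ 3.14143326e+00 -1.26655209e-04 -4.06591511e-02] 0.029627819053781923 [ 0.35378206  0.30464875 -3.00432245] [-0.0249044   0.11928714 -0.01270389]
0.57 [482.5  15.4  44.1  28.3  -0.8] 140
```

View pics/c6.png

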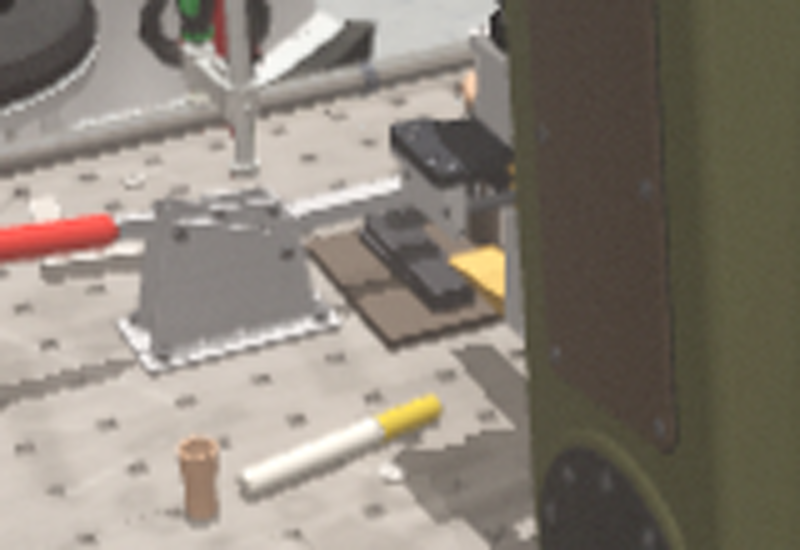

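The scene shows both packers stacked square under the shoe at (370–470,210–300), and the wedge's toe at (480,265) in the gripper. Now I'll insert it.

Call:
move_arm(
  increments=[
    [0,0,0,0.36,0,0,0],
    [0,0,0,0.36,0,0,0],
    [0,0,0,0,0,0,0],
    [0,0.4,0,0,0,0,0],
    [0,0.5,0,0,0,0,0],
    [0,0.5,0,0,0,0,0],
    [0,0.5,0,0,0,0,0],
    [0,0.4,0,0,0,0,0],
    [0,0,0,0,0,0,0],
    [0,0,0,0.05,0,0,0],
    [0,0,0,0,0,0,0],
  ],
)

```text
time_s: 21.45
ee_pos: [0.5111, 0.0147, 0.0243]
eef_rot: [-3.142, 0.001, -0.041]
force: [-1.1, 0.3, -3.2]
grip_width: 0.029
grip_force: 60.0
```

Call:
move_arm(
  increments=[
    [0,0,0,0.03,0,0,0],
    [0,0,0,0,0,0,0],
  ],
)

```text
time_s: 21.65
ee_pos: [0.5116, 0.0149, 0.023]
eef_rot: [3.142, 0.0, -0.04]
force: [-0.4, 0.6, -3.5]
grip_width: 0.0295
grip_force: 60.0
```

Call:
move_arm(
  increments=[
    [0,0.1,0,0,0,0,0],
    [0,0.1,0,0,0,0,0],
    [0,0.1,0,0,0,0,0],
    [0,0.1,0,0,0,0,0],
    [0,0,0,0,0,0,0],
  ],
)

```text
time_s: 22.15
ee_pos: [0.5327, 0.0141, 0.023]
eef_rot: [-3.142, -0.001, -0.04]
force: [-0.1, -0.4, -3.1]
grip_width: 0.0294
grip_force: 60.0
```

Call:
move_arm(
  increments=[
    [0,0,0,0.025,0,0,0],
    [0,0,0,0,0,0,0],
  ],
)

```text
time_s: 22.35
ee_pos: [0.532, 0.0142, 0.0217]
eef_rot: [-3.142, -0.0, -0.04]
force: [-0.2, -0.0, -2.5]
grip_width: 0.0295
grip_force: 60.0
```

Call:
move_arm(
  increments=[
    [0,0,0,0.025,0,0,0],
    [0,0,0,0,0,0,0],
  ],
)

```text
time_s: 22.55
ee_pos: [0.5322, 0.0141, 0.0215]
eef_rot: [3.142, -0.001, -0.04]
force: [-5.6, 0.1, 11.0]
grip_width: 0.0295
grip_force: 60.0
```

Call:
move_arm(
  increments=[
    [0,0.1,0,-0.02,0,0,0],
    [0,0.1,0,0,0,0,0],
    [0,0.1,0,0,0,0,0],
    [0,0.06,0,0,0,0,0],
    [0,0,0,0,0,0,0],
  ],
)

```text
time_s: 23.05
ee_pos: [0.5507, 0.0134, 0.0215]
eef_rot: [3.142, -0.001, -0.04]
force: [1.2, 0.4, -0.9]
grip_width: 0.0295
grip_force: 60.0
```

Call:
move_arm(
  increments=[
    [0,0.06,0,0,0,0,0],
    [0,0.04,0,0,0,0,0],
    [0,0,0,0,0,0,0],
  ],
)

```text
time_s: 23.35
ee_pos: [0.5554, 0.0132, 0.0215]
eef_rot: [-3.142, -0.001, -0.04]
force: [0.5, 0.1, -0.6]
grip_width: 0.0295
grip_force: 60.0
```

Call:
move_arm(
  increments=[
    [0,0.06,0,0,0,0,0],
    [0,0.04,0,0,0,0,0],
    [0,0,0,0,0,0,0],
  ],
)

```text
time_s: 23.65
ee_pos: [0.5601, 0.013, 0.0215]
eef_rot: [3.142, 0.0, -0.04]
force: [-2.5, -0.5, 1.1]
grip_width: 0.0293
grip_force: 61.5
```

Call:
move_arm(
  increments=[
    [0,0.06,0,0,0,0,0],
    [0,0.02,0,0,0,0,0],
    [0,0,0,0,0,0,0],
  ],
)

```text
time_s: 23.95
ee_pos: [0.5621, 0.0133, 0.0215]
eef_rot: [-3.141, 0.005, -0.04]
force: [-18.1, 3.2, 13.9]
grip_width: 0.0294
grip_force: 70.6
```

Call:
move_arm(
  increments=[
    [0,0.04,0,0,0,0,0],
    [0,0.03,0,0,0,0,0],
    [0,0,0,0,0,0,0],
    [0,0,0,0,0,0,0],
  ],
)

```text
time_s: 24.35
ee_pos: [0.5624, 0.0133, 0.0214]
eef_rot: [-3.142, 0.013, -0.039]
force: [-46.5, 2.9, 33.3]
grip_width: 0.0294
grip_force: 74.3
```

Run:
```python
from h import *
t=ctrl.camera("top");s=ctrl.camera("scene");o=ctrl.get_obs();print(o["time_s"],o["ee_pos"],o["force"],o["moment"],o["grip_force"])
a=np.hstack([x["color"][160:250,280:360] for x in (t,)]+[s["color"][170:260,260:380]]); cv2.imwrite("pics/c7.png",cv2.resize(a,None,fx=4,fy=4,interpolation=cv2.INTER_CUBIC))
for d in ctrl.cut_out("wedge",t): print(round(d["conf"],2),rect(t,d["mask"],.03),d["mask"].sum())
```

```text
24.45 [0.5623147  0.01334675 0.02141103] [-46.38638856   2.55850998  33.07701406] [0.46062495 7.78040883 0.28879438] 74.27286922931671
```

View pics/c7.png

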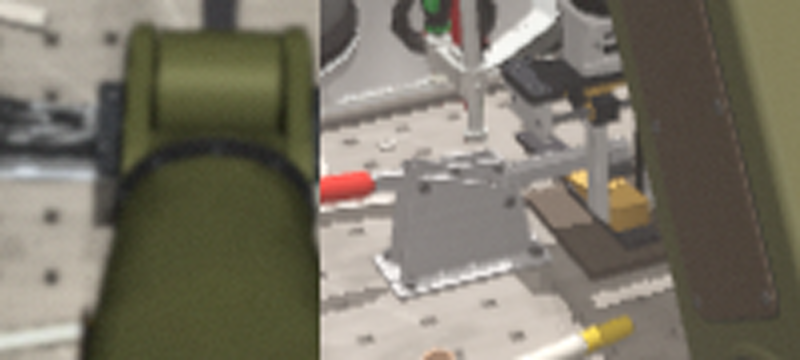

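The scene half shows the wedge gripped under the arm with the handle level. The top half shows a dark strip at (205–235,0–25), so I'll check in numbers whether a packer was dragged forward.

Run:
```python
from h import *
t=ctrl.camera("top");s=ctrl.camera("scene")
for d in ctrl.cut_out("packer_a",t): print("top",round(d["conf"],2),np.round(d["centre"]),rect(t,d["mask"],.022 if d["centre"][1]<370 else .006),d["mask"].sum())
for d in ctrl.cut_out("packer_a",s): print("sc",round(d["conf"],2),np.round(d["centre"]),rect(s,d["mask"],.018),d["mask"].sum())
g=t["color"].astype(int).mean(2).astype(int)
for r in range(140,174,2): print(r,g[r,320:350:2])
print("row168",t["color"][164,330:342].tolist())
print("old packer px, z26 far end:",proj(t,[[.638,.010,.018],[.638,.010,.026]]).round(1),"x at row 148:",atz(t,[[335,148],[335,168]],.018))
```

```text
top 0.66 [154. 335.] [718.2   4.4  74.   28.9  -4.7] 177
sc 0.55 [211. 437.] [ 494.3 -346.5   89.3   43.3    3.8] 141
140 [118  89 120 148 159 161 161 147  82  97 148 149 159 158 153]
142 [130 128 129 158 164 166 164 157 133 137 149 155 157 158 160]
144 [146 141 154 160 163 162 147 147 142 142 149 152 154 160 156]
146 [155 159 166 163 165 148  88  76  79  83 137 154 157 159 160]
148 [155 161 165 166 165 136  70  57  60  68 140 161 163 161 162]
150 [161 165 166 166 164 125  66  57  58  67 137 163 164 161 164]
152 [155 154 154 159 157 113  64  56  59  64 129 154 156 157 156]
154 [133  95 130 158 158 106  59  60  58  62 125 155 160 159 157]
156 [155 129 151 166 164 110  62  59  61  69 136 159 160 159 159]
158 [180 174 171 173 168 114  59  58  60  72 143 164 165 165 163]
160 [178 186 171 170 169 111  62  62  61  73 146 171 171 169 165]
162 [168 181 174 167 167 114  62  62  63  83 146 165 167 166 164]
164 [168 176 183 173 170 116  64  61  62  84 151 168 170 169 167]
166 [137 151 162 159 151 105  61  65  57  78 133 153 155 156 157]
168 [79 78 79 80 78 67 65 59 59 65 75 81 87 86 87]
170 [71 77 72 76 76 74 73 75 73 73 72 73 72 76 70]
172 [71 84 82 82 83 81 86 79 82 82 81 80 82 83 78]
row168 [[110, 119, 121], [74, 76, 78], [65, 64, 63], [62, 60, 63], [64, 59, 62], [68, 64, 64], [64, 61, 63], [64, 62, 64], [83, 84, 87], [110, 116, 121], [143, 153, 159], [158, 170, 177]]
old packer px, z26 far end: [[333.3 179. ]
 [333.4 178.5]] x at row 148: [[0.74525069 0.00275979]
 [0.67567162 0.00387864]]
```

The numbers show the upper packer was pushed out forwards, with its far end at x≈0.755. I had entered the wedge one packer too low. I'll back out, park the wedge and mend the stack.

Call:
move_arm(
  increments=[
    [0,-0.08,0,0,0,0,0],
    [0,-0.1,0,0,0,0,0],
    [0,-0.2,0,-0.03,0,0,0],
    [0,-0.5,0,0,0,0,0],
    [0,-0.6,0,0,0,0,0],
    [0,-0.6,0,0,0,0,0],
    [0,-0.6,0,0,0,0,0],
    [0,-0.6,0,0,0,0,0],
    [0,0,0,-0.8,0,0,0],
    [0,0,0,0,0,0,0],
    [0,0,0,0,0,0,0],
  ],
)

```text
time_s: 25.8
ee_pos: [0.4037, 0.0192, 0.0632]
eef_rot: [3.141, -0.002, -0.04]
force: [0.3, -0.4, -3.5]
grip_width: 0.0294
grip_force: 60.0
```

Run:
```python
from h import *
t=ctrl.camera("top");s=ctrl.camera("scene");o=ctrl.get_obs();print(o["time_s"],o["ee_pos"],o["force"],o["moment"])
for n,p in(("t",t),("s",s)):
  for k,z in (("packer_a",.014),("wedge",.062),("bracket",.01),("toggle_handle",.09)):
    for d in ctrl.cut_out(k,p): print(n,k,round(d["conf"],2),np.round(d["centre"]),rect(p,d["mask"],z if d["centre"][1]<370 or n=="s" else .006),d["mask"].sum())
g=t["color"].astype(int).mean(2).astype(int)
for r in range(142,226,3): print(r,g[r,324:346:2])
```

```text
25.9 [0.40307096 0.01925951 0.06213266] [ 0.61989013 -0.05495499 -3.9004554 ] [0.00547427 0.09214679 0.01999203]
t packer_a 0.85 [224. 450.] [ 499.6 -367.8  110.6   34.3    5. ] 312
t packer_a 0.74 [203. 334.] [552.8  14.   50.2  29.8  -0.8] 242
t packer_a 0.68 [160. 333.] [703.2   5.1 108.   30.3  -1. ] 280
t bracket 0.83 [194. 340.] [582.1   3.9 140.3 116.   -3.2] 1089
t toggle_handle 0.7 [190. 258.] [594.4 220.1 173.3  26.1  87.6] 329
t toggle_handle 0.39 [190. 319.] [580.2  59.5 125.4  22.2  86.8] 256
s packer_a 0.57 [222. 332.] [578.9  15.4 120.2  38.2  -1.9] 200
s packer_a 0.35 [260. 203.] [582.3 430.1  87.   86.7 -81.2] 393
s bracket 0.92 [230. 332.] [570.5  30.4 157.9  83.2  -3.8] 542
s bracket 0.68 [267. 241.] [512.7 344.5 196.6  30.2 -18.1] 241
s toggle_handle 0.76 [214. 268.] [589.9 208.3 187.1  51.7  83.3] 400
s toggle_handle 0.69 [300. 229.] [267.5 451.6  90.3  78.4  21.1] 729
142 [131 153 158 160 160 152 126 131 145 148 155]
145 [152 158 160 149 115 105 105 108 134 146 149]
148 [159 160 159 130  65  53  53  63 132 154 156]
151 [157 158 154 117  62  54  58  61 125 153 15
[... 502 characters left out ...]

184 [100 101  88  79  82  85  82  97 101 103 104]
187 [104 104  89  85  86  86  86 103 104 106 106]
190 [197 193 195 195 194 192 193 148 105 102 107]
193 [204 206 205 208 207 211 210 146 102 106 107]
196 [ 59  59  52  46  48  48  62  87 104 105 108]
199 [ 49  48  52  47  37  37  53  93 108 108 109]
202 [104 103 102  93  81  83  90  88 107 108 108]
205 [109 107 109  95  89  88  86  89 108 106 110]
208 [107 109 103  89  87  89  88  88 109 111 110]
211 [110 109 102  80  79  81  81  91 109 112 112]
214 [107 112 114 118 115 115 111 111 108 113 112]
217 [116 103 122 155 158 159 158 134 105 103 101]
220 [163 155 131 156 160 160 160 167 172 169 167]
223 [166 151 122 157 161 161 162 163 164 167 171]
```

Packer 1 is still in place. Packer 2 lies flat on the table just beyond the plate, with its centre at about (0.705,0.005). I'll park the wedge first.

Call:
move_arm(
  increments=[
    [0,0.298,0.885,0,0,0,0],
    [0,0.298,0.885,0,0,0,0],
    [0,0.298,0.885,0,0,0,0],
    [0,0.298,0.885,0,0,0,0],
    [0,0,0,0.5,0,0,0],
    [0,0,0,0.5,0,0,0],
    [0,0,0,0.1,0,0,0],
    [0,0,0,0,0,0,0],
  ],
)

```text
time_s: 27.1
ee_pos: [0.4557, -0.1597, 0.0077]
eef_rot: [-3.141, 0.001, -0.04]
force: [0.5, -0.2, -3.0]
grip_width: 0.0292
grip_force: 60.0
```

Call:
move_arm(
  increments=[
    [0,0,0,0.04,0,0,0],
    [0,0,0,0,0,0,0],
  ],
)

```text
time_s: 27.3
ee_pos: [0.4566, -0.1599, 0.0069]
eef_rot: [3.141, -0.001, -0.04]
force: [-0.1, -0.6, -3.2]
grip_width: 0.0293
grip_force: 60.0
```

Call:
move_arm(
  increments=[
    [0,0,0,0.04,0,0,0],
    [0,0,0,0,0,0,0],
    [0.5,0,0,0,0,0,0],
    [0.55,0,0,0,0,0,0],
    [0.55,0,0,0,0,0,0],
    [0.55,0,0,-0.5,0,0,0],
    [0.55,0,0,-0.9,0,0,0],
    [0.55,0,0,-0.9,0,0,0],
    [0.55,0.71,-0.585,0,0,0,0],
    [0.55,0.71,-0.585,0,0,0,0],
    [0.55,0.71,-0.585,0,0,0,0],
    [0.55,0.71,-0.585,0,0,0,0],
    [0.55,0.71,-0.585,0,0,0,0],
    [0.55,0.71,-0.585,0,0,0,0],
    [0.55,0,0,0,0,0,0],
    [0.55,0,0,0,0,0,0],
  ],
)

```text
time_s: 28.9
ee_pos: [0.6758, 0.0074, 0.1181]
eef_rot: [3.141, 0.001, -0.039]
force: [0.4, -0.1, 0.5]
grip_width: 0.0517
grip_force: 0.0
```

Run:
```python
from h import *
t=ctrl.camera("top");o=ctrl.get_obs();print(o["time_s"],o["ee_pos"],o["force"],o["eef_rot"])
for k,z in (("packer_a",.006),("wedge",.008)):
    for d in ctrl.cut_out(k,t): print(k,round(d["conf"],2),np.round(d["centre"]),rect(t,d["mask"],z),d["mask"].sum())
```

```text
28.95 [0.67547336 0.0066032  0.11862078] [-0.42503093  0.34625849  0.31077071] [ 3.14147207e+00  8.02537182e-04 -4.01091836e-02]
packer_a 0.52 [219. 450.] [ 502.6 -366.3  111.1   32.     5.7] 328
packer_a 0.45 [194. 205.] [592.1 426.   92.5  68.2  89.2] 406
wedge 0.64 [217. 385.] [ 501.8 -162.9  123.    29.7   -2.1] 373
```

Call:
move_arm(
  increments=[
    [0.55,0,0,0.8,0,0,0],
    [0.55,0,0,0.8,0,0,0],
    [0.55,0,0,0.5,0,0,0],
    [0.55,0,0,0.2,0,0,0],
    [0.55,0,0,0,0,0,0],
    [0.2,0,0,0,0,0,0],
    [0,0,0,0,0,0,0],
    [0,0,0,0,0,0,0],
    [0,0,0,0,0,0,0],
    [0,0,0,0,0,0,0],
  ],
)

```text
time_s: 30.05
ee_pos: [0.6766, 0.0068, 0.0053]
eef_rot: [3.142, -0.002, -0.04]
force: [-1.0, 0.2, 6.9]
grip_width: 0.0292
grip_force: 60.0
```

Call:
move_arm(
  increments=[
    [0.45,0,0,0,0,0,0],
    [0.45,0,0,0.03,0,0,0],
    [0.45,0,0,0,0,0,0],
    [0,0,0,0,0,0,0],
    [0,0,0,0,0,0,0],
    [0,0,0,0,0,0,0],
    [0,0,0,0,0,0,0],
  ],
)

```text
time_s: 30.75
ee_pos: [0.6759, 0.0069, 0.0024]
eef_rot: [-3.142, 0.0, -0.04]
force: [0.9, 0.7, 0.4]
grip_width: 0.0291
grip_force: 60.0
```

Call:
move_arm(
  increments=[
    [0,0,0,-0.4,0,0,0],
    [0,0,0,-0.9,0,0,0],
    [0,0,0,-0.9,0,0,0],
    [0,0,0,-0.15,0,0,0],
    [0,-0.76,-0.024,0,0,0,0],
    [0,-0.9,0,0,0,0,0],
    [0,-0.9,0,0,0,0,0],
    [0,-0.9,0,0,0,0,0],
    [0,-0.9,0,0,0,0,0],
    [0,-0.7,0,0,0,0,0],
    [0,-0.3,0,0,0,0,0],
    [0,0,0,0.6,0,0,0],
    [0,0,0,0.6,0,0,0],
    [0,0,0,0.5,0,0,0],
    [0,0,0,0.16,0,0,0],
    [0,0,0,0,0,0,0],
    [0,0,0,0,0,0,0],
  ],
)

```text
time_s: 32.45
ee_pos: [0.4086, 0.0188, 0.0277]
eef_rot: [-3.142, -0.001, -0.04]
force: [0.2, 0.7, -2.0]
grip_width: 0.0296
grip_force: 60.0
```

Run:
```python
from h import *
t=ctrl.camera("top");o=ctrl.get_obs();print(o["time_s"],o["ee_pos"],o["force"],o["moment"],o["grip_width"])
for d in ctrl.cut_out("packer_a",t): print(round(d["conf"],2),np.round(d["centre"]),rect(t,d["mask"],.03 if d["centre"][0]>208 else .016),d["mask"].sum())
```

```text
32.5 [0.408825   0.01880233 0.02795003] [-0.16956515  0.23778537 -1.98449103] [ 0.03482404  0.07392203 -0.02013262] 0.02941590662184132
0.85 [218. 450.] [ 500.2 -359.8  108.2   36.     5.7] 347
0.57 [204. 336.] [550.8  12.4  46.7  26.4  -0.8] 185
```

Call:
move_arm(
  increments=[
    [0,0.5,0,0,0,0,0],
    [0,0.6,0,0,0,0,0],
    [0,0.6,0,0,0,0,0],
    [0,0.6,0,0,0,0,0],
    [0,0.52,0,0,0,0,0],
    [0,0,0,0,0,0,0],
    [0,0,0,0.09,0,0,0],
    [0,0,0,0.03,0,0,0],
    [0,0,0,0,0,0,0],
  ],
)

```text
time_s: 33.45
ee_pos: [0.5484, 0.0132, 0.0209]
eef_rot: [-3.142, 0.001, -0.04]
force: [-0.3, 0.3, -1.7]
grip_width: 0.0294
grip_force: 60.0
```

Call:
move_arm(
  increments=[
    [0,0,0,0.025,0,0,0],
    [0,0,0,0,0,0,0],
  ],
)

```text
time_s: 33.65
ee_pos: [0.5489, 0.0132, 0.0199]
eef_rot: [-3.142, -0.0, -0.04]
force: [-1.1, -0.0, -1.4]
grip_width: 0.0291
grip_force: 60.0
```

Call:
move_arm(
  increments=[
    [0,0,0,0.02,0,0,0],
    [0,0,0,0,0,0,0],
  ],
)

```text
time_s: 33.85
ee_pos: [0.5491, 0.0132, 0.0189]
eef_rot: [-3.142, -0.0, -0.04]
force: [-1.6, -0.5, 0.7]
grip_width: 0.0287
grip_force: 60.0
```

Call:
move_arm(
  increments=[
    [0,0,0,0.01,0,0,0],
    [0.55,0,0,0,0,0,0],
    [0.55,0,0,0,0,0,0],
    [0.55,0,0,0,0,0,0],
    [0.55,0,0,-0.3,0,0,0],
    [0.55,-0.3,0,-0.6,0,0,0],
    [0.55,-0.8,0,-0.8,0,0,0],
    [0.55,-0.9,0,-0.2,0,0,0],
    [0.55,-0.6,0,0,0,0,0],
    [0.55,0.18,0.89,0,0,0,0],
    [0.55,0.18,0.89,0,0,0,0],
    [0.55,0.18,0.89,0,0,0,0],
    [0.55,0.18,0.89,0,0,0,0],
    [0.55,0,0,0,0,0,0],
    [0.55,0,0,0,0,0,0],
  ],
)

```text
time_s: 35.35
ee_pos: [0.4526, -0.1617, 0.1093]
eef_rot: [3.142, -0.0, -0.042]
force: [0.1, -0.7, -0.6]
grip_width: 0.0518
grip_force: 0.0
```

Run:
```python
from h import *
t=ctrl.camera("top");s=ctrl.camera("scene");o=ctrl.get_obs();print(o["time_s"],o["ee_pos"],o["force"],o["grip_width"])
for n,p in(("t",t),("s",s)):
  for d in ctrl.cut_out("packer_a",p): print(n,round(d["conf"],2),np.round(d["centre"]),rect(p,d["mask"],.022 if d["centre"][1]<370 else .006),d["mask"].sum())
g=t["color"].astype(int).mean(2).astype(int)
for r in range(172,220,3): print(r,g[r,324:346:2])
```

```text
35.45 [ 0.45261767 -0.16034231  0.10910958] [-0.31774044  0.0351191   0.39872923] 0.05160609213414115
t 0.74 [217. 449.] [ 502.5 -366.2  104.6   28.3    5.9] 266
s 0.58 [208. 438.] [ 511.2 -361.8   87.4   39.8    2.4] 121
s 0.57 [226. 336.] [570.1  14.2 121.1  40.4  -2.2] 211
s 0.43 [221. 329.] [562.4  34.8 109.6  11.7  -1.1] 60
172 [160 161 158 166 163 162 159 162 164 165 170]
175 [138 132 129 139 136 140 150 161 158 162 164]
178 [105 107 104 100  99 102 101 107 107 110 110]
181 [105 102  85  79  85  84  81  95 106 107 107]
184 [105 105  87  80  86  88  88  95 105 108 107]
187 [111 107  88  82  87  85  88  93 108 105 109]
190 [202 202 200 201 200 199 198 145 109 107 111]
193 [210 211 211 214 215 215 217 149 104 115 110]
196 [ 57  63  55  46  50  54  60  78 105 114 110]
199 [ 51  51  50  49  51  52  62  87 106 113 112]
202 [107 107 101  90  88  91  91  95 110 112 114]
205 [112 111 109  95  91  91  91  92 112 113 112]
208 [112 112 112 104  92  92  93  94 112 114 111]
211 [111 115 111 100  93  92  93  94 115 114 114]
214 [113 113 105  80  95  92  76  96 115 116 115]
217 [120 109 112 114 110 111 111 110 109 105 110]
```

Call:
move_arm(
  increments=[
    [0.55,-0.1,0,0.5,0,0,0],
    [0.55,0,0,0.8,0,0,0],
    [0.55,0,0,0.6,0,0,0],
    [0.55,0,0,0.21,0,0,0],
    [0.55,0,0,0,0,0,0],
    [0.4,0,0,0,0,0,0],
    [0,0,0,0,0,0,0],
    [0,0,0,0,0,0,0],
    [0,0,0,0,0,0,0],
    [0,0,0,0,0,0,0],
  ],
)

```text
time_s: 36.55
ee_pos: [0.4482, -0.161, 0.0042]
eef_rot: [3.141, -0.001, -0.04]
force: [-0.1, 2.0, 8.3]
grip_width: 0.0294
grip_force: 59.9
```

Call:
move_arm(
  increments=[
    [0,0,0,-0.4,0,0,0],
    [0,0,0,-0.8,0,0,0],
    [0,-0.314,-0.892,-0.1,0,0,0],
    [0,-0.314,-0.892,0,0,0,0],
    [0,-0.314,-0.892,0,0,0,0],
    [0,-0.314,-0.892,0,0,0,0],
    [0,0,0,0.3,0,0,0],
    [0,0,0,0.3,0,0,0],
    [0,0,0,0,0,0,0],
    [0,0,0,0,0,0,0],
  ],
)

```text
time_s: 37.55
ee_pos: [0.3921, 0.0198, 0.0385]
eef_rot: [-3.142, 0.0, -0.04]
force: [-0.5, 0.5, -2.6]
grip_width: 0.0291
grip_force: 59.9
```

Call:
move_arm(
  increments=[
    [0,0,0,0.1,0,0,0],
    [0,0,0,0,0,0,0],
    [0,0.4,0,0,0,0,0],
    [0,0.5,0,0,0,0,0],
    [0,0.5,0,0,0,0,0],
    [0,0.4,0,0,0,0,0],
    [0,0.2,0,0,0,0,0],
    [0,0,0,0,0,0,0],
    [0,0,0,0.04,0,0,0],
    [0,0,0,0,0,0,0],
  ],
)

```text
time_s: 38.55
ee_pos: [0.4911, 0.0159, 0.0309]
eef_rot: [-3.142, 0.001, -0.04]
force: [1.3, -0.2, -3.2]
grip_width: 0.0294
grip_force: 59.9
```

Call:
move_arm(
  increments=[
    [0,0,0,0.025,0,0,0],
    [0,0,0,0,0,0,0],
  ],
)

```text
time_s: 38.75
ee_pos: [0.4917, 0.0159, 0.0301]
eef_rot: [3.142, 0.0, -0.04]
force: [-1.3, -0.0, -1.2]
grip_width: 0.0294
grip_force: 59.9
```

Call:
move_arm(
  increments=[
    [0,0.15,0,0.01,0,0,0],
    [0,0.15,0,0,0,0,0],
    [0,0.15,0,0,0,0,0],
    [0,0.15,0,0,0,0,0],
    [0,0.15,0,0,0,0,0],
    [0,0,0,0,0,0,0],
  ],
)

```text
time_s: 39.35
ee_pos: [0.5306, 0.0143, 0.0301]
eef_rot: [-3.142, -0.002, -0.04]
force: [2.2, 0.3, 2.9]
grip_width: 0.0292
grip_force: 59.9
```

Run:
```python
from h import *
t=ctrl.camera("top");o=ctrl.get_obs();print(o["time_s"],o["ee_pos"],o["force"],o["moment"])
for d in ctrl.cut_out("packer_a",t): print(round(d["conf"],2),np.round(d["centre"]),rect(t,d["mask"],.022 if d["centre"][1]<370 else .006),d["mask"].sum())
for d in ctrl.cut_out("wedge",t): print("w",round(d["conf"],2),np.round(d["centre"]),rect(t,d["mask"],.03),d["mask"].sum())
g=t["color"]
for r in range(148,200,3): print(r,g[r,322:346:3].tolist())
```

```text
39.4 [0.53056652 0.01430954 0.03008206] [ 3.43512082 -0.20790591  4.06599885] [ 0.09807135 -0.66969897 -0.00797376]
0.75 [219. 448.] [ 502.9 -366.3  109.7   31.9    5.4] 313
0.58 [213. 237.] [519.1 338.2 176.9  29.8 -17.9] 252
w 0.39 [176. 333.] [640.3   9.6  23.1  10.2  89.2] 26
148 [[152, 164, 170], [156, 167, 173], [154, 166, 173], [155, 167, 173], [152, 163, 169], [154, 165, 172], [153, 163, 170], [149, 160, 167]]
151 [[156, 168, 172], [153, 165, 171], [149, 161, 167], [150, 163, 168], [148, 160, 165], [143, 154, 159], [145, 155, 161], [148, 161, 166]]
154 [[89, 96, 97], [143, 153, 159], [147, 159, 165], [143, 155, 161], [139, 150, 156], [85, 88, 91], [134, 144, 152], [147, 158, 163]]
157 [[146, 156, 163], [159, 170, 177], [156, 168, 177], [155, 166, 173], [152, 164, 170], [145, 154, 161], [149, 160, 167], [148, 161, 167]]
160 [[176, 187, 193], [159, 172, 179], [160, 173, 178], [164, 175, 183], [157, 169, 175], [156, 166, 175], [154, 164, 172], [156, 168, 175]]
163 [[167, 179, 184], [160, 171, 179], [160, 171, 178], [158, 172, 179], [157, 168, 175], [154, 166, 173], [151, 163, 16
[... 878 characters left out ...]
, 89, 88], [53, 88, 88], [50, 87, 85], [55, 90, 87], [51, 86, 84]]
187 [[61, 102, 98], [60, 98, 97], [60, 98, 95], [61, 99, 98], [64, 100, 97], [59, 97, 97], [62, 98, 98], [61, 98, 97]]
190 [[79, 120, 119], [78, 119, 119], [75, 117, 116], [75, 117, 115], [77, 117, 117], [72, 113, 113], [76, 117, 116], [76, 115, 114]]
193 [[84, 125, 125], [83, 123, 122], [84, 126, 125], [85, 127, 126], [87, 127, 126], [82, 124, 123], [87, 128, 125], [85, 126, 125]]
196 [[65, 102, 99], [68, 104, 105], [66, 105, 104], [65, 104, 103], [69, 107, 105], [70, 109, 107], [68, 109, 104], [70, 108, 110]]
199 [[52, 87, 86], [55, 87, 87], [55, 88, 85], [55, 89, 88], [50, 85, 82], [51, 86, 83], [54, 88, 87], [53, 88, 86]]
```

Call:
move_arm(
  increments=[
    [0,0.1,0,0,0,0,0],
    [0,0.1,0,0,0,0,0],
    [0,0.06,0,0,0,0,0],
    [0,0,0,0,0,0,0],
  ],
)

```text
time_s: 39.9
ee_pos: [0.5417, 0.0139, 0.0301]
eef_rot: [3.142, 0.002, -0.04]
force: [-8.5, -0.3, 16.1]
grip_width: 0.0295
grip_force: 59.9
```

Call:
move_arm(
  increments=[
    [0,0.06,0,0,0,0,0],
    [0,0.03,0,0,0,0,0],
    [0,0,0,0,0,0,0],
  ],
)

```text
time_s: 40.2
ee_pos: [0.5459, 0.0138, 0.03]
eef_rot: [3.142, 0.002, -0.04]
force: [-11.5, 0.3, 18.3]
grip_width: 0.0292
grip_force: 59.9
```

Call:
move_arm(
  increments=[
    [0,0,0,-0.03,0,0,0],
    [0,0,0,0,0,0,0],
  ],
)

```text
time_s: 40.4
ee_pos: [0.5463, 0.0137, 0.0305]
eef_rot: [3.142, 0.001, -0.04]
force: [-1.5, 0.2, -2.8]
grip_width: 0.0293
grip_force: 59.9
```

Call:
move_arm(
  increments=[
    [0,0.06,0,0,0,0,0],
    [0,0,0,0,0,0,0],
  ],
)

```text
time_s: 40.6
ee_pos: [0.5501, 0.0135, 0.0305]
eef_rot: [3.142, 0.0, -0.04]
force: [0.9, 0.0, -2.3]
grip_width: 0.0292
grip_force: 59.9
```

Call:
move_arm(
  increments=[
    [0,0.04,0,0,0,0,0],
    [0,0.04,0,0,0,0,0],
    [0,0,0,0,0,0,0],
  ],
)

```text
time_s: 40.9
ee_pos: [0.5541, 0.0134, 0.0307]
eef_rot: [3.142, 0.0, -0.04]
force: [0.5, 0.1, -3.6]
grip_width: 0.0292
grip_force: 59.9
```

Call:
move_arm(
  increments=[
    [0,0.03,0,0,0,0,0],
    [0,0.03,0,0,0,0,0],
    [0,0,0,0,0,0,0],
  ],
)

```text
time_s: 41.2
ee_pos: [0.5569, 0.0133, 0.0307]
eef_rot: [3.142, 0.0, -0.04]
force: [-0.2, 0.8, -4.6]
grip_width: 0.0297
grip_force: 59.9
```

Call:
move_arm(
  increments=[
    [0.5,0,0,0,0,0,0],
    [0.5,0,0,0,0,0,0],
    [0.5,0,0,-0.04,0,0,0],
    [0.5,-0.4,0,0,0,0,0],
    [0.5,-0.5,0,0,0,0,0],
    [0,0,0,0,0,0,0],
    [0,0,0,0,0,0,0],
    [0,0,0,0,0,0,0],
    [0,0,0,0,0,0,0],
    [0,0,0,0,0,0,0],
  ],
)

```text
time_s: 42.2
ee_pos: [0.5123, 0.015, 0.0328]
eef_rot: [3.142, -0.0, -0.04]
force: [-0.3, 0.2, 0.1]
grip_width: 0.0108
grip_force: 0.0
```

Call:
move_arm(
  increments=[
    [0,0.1,0,0,0,0,0],
    [0,0.1,0,0,0,0,0],
    [0,0.1,0,0,0,0,0],
    [0,0.1,0,0,0,0,0],
    [0,0,0,0,0,0,0],
  ],
)

```text
time_s: 42.7
ee_pos: [0.5326, 0.0142, 0.0328]
eef_rot: [3.142, -0.0, -0.04]
force: [0.3, -0.5, 0.1]
grip_width: 0.0004
grip_force: 0.0
```

Call:
move_arm(
  increments=[
    [0,0.06,0,0,0,0,0],
    [0,0.06,0,0,0,0,0],
    [0,0.06,0,0,0,0,0],
    [0,0,0,0,0,0,0],
  ],
)

```text
time_s: 43.1
ee_pos: [0.5406, 0.0139, 0.0327]
eef_rot: [3.142, 0.002, -0.04]
force: [-4.1, 0.6, 1.6]
grip_width: 0.0004
grip_force: 2.2
```

Call:
move_arm(
  increments=[
    [0,0.06,0,0,0,0,0],
    [0,0.04,0,0,0,0,0],
    [0,0,0,0,0,0,0],
  ],
)

```text
time_s: 43.4
ee_pos: [0.5443, 0.0138, 0.0327]
eef_rot: [3.142, 0.005, -0.04]
force: [-14.4, -0.1, 9.5]
grip_width: 0.0005
grip_force: 7.3
```

Call:
move_arm(
  increments=[
    [0,0.05,0,0,0,0,0],
    [0,0.05,0,0,0,0,0],
    [0,0,0,0,0,0,0],
  ],
)

```text
time_s: 43.7
ee_pos: [0.5482, 0.0137, 0.0326]
eef_rot: [3.141, 0.008, -0.04]
force: [-23.2, 0.3, 16.3]
grip_width: 0.0003
grip_force: 11.6
```

Run:
```python
from h import *
t=ctrl.camera("top");s=ctrl.camera("scene");o=ctrl.get_obs();print(o["time_s"],o["ee_pos"],o["force"],o["moment"])
for n,p in(("t",t),("s",s)):
 for k,z in(("packer_a",.02),("wedge",.032),("toggle_handle",.09)):
  for d in ctrl.cut_out(k,p): print(n,k,round(d["conf"],2),np.round(d["centre"]),rect(p,d["mask"],z if d["centre"][1]<370 else .006),d["mask"].sum())
g=t["color"]
for r in range(160,186,2): print(r,g[r,322:346:3].tolist())
```

```text
43.8 [0.54821384 0.01365585 0.03259231] [-22.84404382   0.41546865  14.88632609] [0.11102439 4.0939217  0.02862463]
t packer_a 0.77 [218. 449.] [ 502.9 -367.1  110.8   33.5    5.7] 337
t toggle_handle 0.73 [187. 261.] [594.8 220.6 172.4  25.9  87.2] 349
s packer_a 0.68 [212. 440.] [ 509.1 -361.    81.5   38.5    7.5] 109
s packer_a 0.59 [221. 341.] [545.5  12.1  55.4  37.5  -2.2] 98
s toggle_handle 0.65 [215. 268.] [590.6 212.5 184.1  47.5  81.5] 367
160 [[175, 187, 191], [161, 173, 179], [162, 174, 181], [162, 175, 179], [156, 168, 173], [155, 168, 175], [156, 168, 176], [158, 171, 177]]
162 [[172, 183, 189], [159, 170, 178], [158, 170, 177], [158, 171, 179], [153, 165, 171], [152, 163, 171], [153, 164, 171], [156, 166, 174]]
164 [[167, 178, 184], [169, 181, 187], [159, 172, 179], [129, 161, 179], [122, 156, 176], [124, 155, 174], [155, 170, 176], [156, 169, 176]]
166 [[158, 169, 173], [171, 182, 187], [153, 173, 184], [87, 179, 219], [82, 179, 222], [86, 179, 216], [150, 165, 175], [157, 167, 176]]
168 [[99, 108, 114], [151, 161, 166], [142, 165, 176], [77, 181, 221], [76, 182, 226
[... 368 characters left out ...]
81, 83], [48, 82, 81], [46, 80, 79], [50, 79, 78], [51, 79, 79]]
176 [[56, 91, 91], [53, 89, 87], [54, 90, 88], [54, 88, 88], [54, 89, 90], [56, 90, 89], [55, 90, 90], [54, 87, 86]]
178 [[62, 100, 98], [61, 100, 98], [61, 99, 97], [61, 99, 96], [58, 96, 95], [60, 98, 95], [63, 101, 99], [58, 95, 94]]
180 [[67, 107, 105], [66, 105, 104], [66, 105, 103], [65, 104, 104], [67, 105, 102], [64, 104, 102], [67, 104, 105], [64, 106, 102]]
182 [[77, 121, 120], [76, 118, 119], [79, 121, 119], [78, 120, 117], [74, 117, 117], [78, 119, 117], [76, 116, 114], [77, 115, 115]]
184 [[83, 126, 125], [87, 129, 128], [87, 130, 126], [87, 129, 127], [85, 127, 125], [86, 128, 127], [88, 128, 128], [87, 128, 127]]
```

Call:
move_arm(
  increments=[
    [0,0.03,0,0,0,0,0],
    [0,0,0,0,0,0,0],
    [0,0,0,0,0,0,0],
    [0,0,0,0,0,0,0],
    [0,0,0,0,0,0,0],
    [0,0,0,0,0,0,0],
  ],
)

```text
time_s: 44.7
ee_pos: [0.5491, 0.0136, 0.0326]
eef_rot: [3.141, 0.009, -0.04]
force: [-27.4, 0.3, 19.2]
grip_width: 0.0003
grip_force: 14.0
```

Call:
move_arm(
  increments=[
    [0,0,0,0,0,0,0],
    [0,0,0,0,0,0,0],
    [0,0,0,0,0,0,0],
  ],
)

```text
time_s: 45.0
ee_pos: [0.5491, 0.0136, 0.0326]
eef_rot: [3.141, 0.009, -0.04]
force: [-27.3, -0.3, 18.4]
grip_width: 0.0006
grip_force: 14.0
```

Call:
move_arm(
  increments=[
    [0,0,0,-0.04,0,0,0],
    [0,0,0,0,0,0,0],
    [0,0,0,0,0,0,0],
  ],
)

```text
time_s: 45.3
ee_pos: [0.5493, 0.0135, 0.0331]
eef_rot: [3.141, 0.009, -0.04]
force: [-15.5, -1.0, -2.9]
grip_width: 0.0007
grip_force: 7.8
```

Call:
move_arm(
  increments=[
    [0,0.06,0,0,0,0,0],
    [0,0,0,-0.01,0,0,0],
    [0,0,0,0,0,0,0],
    [0,0,0,0,0,0,0],
    [0,0,0,0,0,0,0],
  ],
)

```text
time_s: 45.8
ee_pos: [0.552, 0.0134, 0.0331]
eef_rot: [3.141, 0.009, -0.04]
force: [-15.6, -0.9, -5.9]
grip_width: 0.0002
grip_force: 7.4
```

Run:
```python
from h import *
t=ctrl.camera("top");o=ctrl.get_obs();print(o["time_s"],o["ee_pos"],o["force"])
g=t["color"]; print(g[158:174,333:336].mean(1).astype(int).tolist()); print(atz(t,[[334,163],[334,165]],.028))
for k in("wedge","packer_a"):
  for d in ctrl.cut_out(k,t): print(k,round(d["conf"],2),rect(t,d["mask"],.028),d["mask"].sum())
```

```text
45.85 [0.5519935  0.01340988 0.03313436] [-14.64495884  -0.21188622  -6.19866131]
[[156, 167, 174], [159, 171, 177], [156, 169, 175], [155, 166, 174], [145, 158, 167], [122, 155, 175], [94, 167, 204], [78, 178, 220], [75, 180, 225], [75, 182, 225], [74, 180, 223], [67, 164, 204], [56, 127, 156], [47, 89, 100], [47, 79, 80], [52, 84, 83]]
[[0.69018623 0.00710653]
 [0.6833238  0.00721385]]
wedge 0.57 [678.2  10.6  26.6  17.1  89.1] 52
packer_a 0.64 [ 500.5 -359.7  108.8   34.5    5.7] 338
```

Call:
move_arm(
  increments=[
    [0,0,0,0.025,0,0,0],
    [0,0,0,0,0,0,0],
    [0,0,0,0,0,0,0],
  ],
)

```text
time_s: 46.25
ee_pos: [0.5521, 0.0134, 0.0329]
eef_rot: [3.141, 0.009, -0.04]
force: [-21.0, -0.6, 6.2]
grip_width: 0.0003
grip_force: 10.6
```

Call:
move_arm(
  increments=[
    [0,0.04,0,0,0,0,0],
    [0,0,0,0,0,0,0],
    [0,0,0,0,0,0,0],
  ],
)

```text
time_s: 46.55
ee_pos: [0.5532, 0.0134, 0.0328]
eef_rot: [3.141, 0.011, -0.04]
force: [-28.6, -0.4, 11.5]
grip_width: 0.0006
grip_force: 14.4
```

```bash
python3 -c "
from station import ctrl
print(ctrl.hand_in())"
```

```text
the job is handed in; nothing more can be done
None
```

The job is handed in, but `hand_in` returned no verdict. At hand-in the clamp appeared locked, two packers were stacked under the shoe, and the wedge was held home at about 29 N with its toe an estimated 102–108 mm past the shoe (limit 115). The wedge knocked the upper packer out on the first try, so I re-stacked it.

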